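# Load the glass filter holder and slide it to the reading notch

## Robot

A 6-joint arm with a two-finger parallel gripper is mounted at the origin on the work surface. World frame = base frame: x ahead of the robot, y to its left, z up, the work surface at z = 0. Lengths are in mm, angles in rad, forces in N, time in s.
With the tool pointing down it reaches from about 350 to 975 mm from the base axis. Payload 7.1 kg.
Tool frame: the origin (TCP) lies between the finger pads; the fingertips stand 19 mm ahead of it and the grasp point (between the pads) is the TCP (r.finger_overhang is the distance from the TCP to the fingertips, in mm); z points along the fingers, y is the direction in which the jaws open and shut (so a half turn about z gives the same grasp; the last joint's range is limited). The gripper opens to 88 mm and grips with 3 to 60 N. Pads are 20 mm wide; open, the fingers measure 115 mm over their backs; the gripper's body (75 mm by 178 mm) begins 61 mm behind the grasp point.
Start: joints at [1.204, 0.423, 1.63, -0, 1.089, -0.019], TCP at [212.987, 587.573, 241.675] pointing down, gripper open.
Joint ranges: [-3, 3], [-0.9, 2.11], [0.09, 2.58], [-1.31, 4.45], [0.11, 2.69], [-2.54, 2.54]. Speed limits (rad/s): [2.39, 2.39, 3.01, 3.14, 3.14, 3.14].

## Interface

Orientations are given as [roll, pitch, yaw] about the fixed x, y, z axes, in that order (R = Rz(yaw) Ry(pitch) Rx(roll)).
In Python, from station import r gives the robot as it stands. The module is installed in compiled form; this text tells all that it offers.
- The arm moves only by the tool move_arm, never from a script. Its argument "plan" is a list that holds one entry, the list of rows, each a list of 7 numbers: the shift along the tool's x, y, z in units of 25 mm (1.0 is 25 mm), then the turn, a rotation vector about the tool's x, y, z in units of 5 degrees (1.0 is 5 degrees), then the opening, from -1 (shut) to 1 (fully open). In form: [[[dx, dy, dz, wx, wy, wz, fingers], ...]]. A call has 1 to 20 rows; each row is the pose to reach, as a shift and turn from the pose commanded when the call began, along the tool's axes at that moment; what a row does not reach only later rows make up. A row lasts 1/12 s, in which the tool goes at most 41.7 mm and 7.16 degrees, less where a joint would pass 70% of its speed; a pose out of reach is approached as far as the arm can. A call with a gripper value outside its range is refused whole. The fingers move at their own pace and stop on an object; "grip_force" is the grip in N (left out, the last holds). Time passes only in rows, so rows that repeat a pose let the fingers close. It gives the time, the measured TCP pose, the force and the opening at its end, in the units of the state.
- r.get_obs(): the state, without advancing time (a new reading comes with each control period).
- r.grab_frame(name): name is "side" or "top"; returns the picture (384x512x3 uint8, red, green, blue); there is no depth.
- r.calibration(name): a dict with "fx", "fy", "cx", "cy" (pixels), "rvec" (rotation vector, rad) and "tvec" (3), from world to camera coordinates, as OpenCV has them. Camera axes: x right, y down, z forward; pixel columns grow to the right and rows downward; lengths in mm; the calibration is good to about 2 mm. A picture is of the moment at which its call begins. calibration takes no time and is no camera call.
- r.sign_off(): hands the job in, once; it reports no verdict.
The state is a dict: "t": time; "q": joint angles; "joint_velocities": joint speeds; "joint_torque": joint torques, N m; "ee_pos": TCP position; "eef_rot": TCP orientation; "ft_force": force on the tool from outside, world axes, zero at the start; "wrist_torque": the same for the moment, N m; "width": finger opening in mm.
Only numpy, scipy, OpenCV 4.12 (cv2) and the standard library are available. Lean on these libraries where they do the work, as an engineer would, in place of code of your own. Each camera call takes 0.05 s, during which the arm holds its last target. There are 200 camera calls.

## Task

Pick up the glass filter holder lightly (thin glass, it cracks if squeezed hard or dropped), seat it upright in the white pocket of the filter slide and let go of it. Then take the slide by its orange tab and push it along the rail until you feel the spring ball click into the notch, and finish while still gripping the tab with the slide held there, because the ship is rolling. Leave the bottle, the tube rack and the yellow box alone.

Things in the scene. Friction and masses are not known exactly. Their poses are not given: they have to be found in the camera images.
- holder_mid (a point): Centre (half-way up) of the glass filter holder: a loose upright cylinder, pale glass with a white top, 46 mm in diameter and 46 mm tall, 60 to 130 g, standing on a light-blue tray (120 x 120 mm, top 6 mm above the table). Its z axis is the cylinder's axis. It cracks if the fingers press on it with more than 140 N in all (70 N on each finger), or if it falls freely by 8 mm or more: lower it to the pocket floor before letting go.
- pocket (a point): Centre of the floor of the round pocket in which the holder is to stand, 42 mm above the table. The pocket is a 51 mm hole through a white plate 66 x 66 mm and 8 mm thick on the slide, so its rim is 8 mm above this point. It moves with the slide. Its y axis points along the rail, the way the slide is to be pushed; x points away from the robot across the rail; z up.
- tab: The orange upright tab by which the slide is taken: 22 mm along the rail, 26 mm across it, 46 mm tall. Origin at the centre of its foot, on the slide's flat deck (42 mm above the table), 125 mm behind the pocket's centre along the rail. Its y axis points along the rail, the way to push; z up. Rigidly part of the slide. The deck around it is flat and free for 80 mm towards the pocket and 40 mm the other way.
- carriage (a joint): Position of the slide along the rail in metres: 0 at the near end stop, 0.14 at the far end stop, growing the way it is to be pushed. It starts between 0 and 0.03. The notch is met somewhere between 0.055 and 0.115, at another place each time. The slide moves with about 1 to 3 N of drag; coming to the notch it is first pulled forward with some 5 to 8 N over the last 4 mm, then it takes 8 to 11 N to push on past it. It may be drawn back into the notch if it has been passed.
- plunger (a joint): How far (m) the spring ball is pushed back into its blue block beside the rail: about 0.005 while it runs on the slide's straight edge, about 0.0003 when it sits in the notch with the slide exactly on it, 0.0025 when the slide is 2.5 mm off. Beside the block a slim post with a white lens, 110 mm tall, stands 94 mm or more beyond the rail's middle. The fixed blue block is 52 mm tall, 76 mm beyond the rail's middle.
- bottle: Bystander: clear bottle with a blue cap, 64 mm in diameter, 150 mm tall; origin at the centre of its underside.
- tube_rack: Bystander: green test-tube rack, 70 x 160 mm, 87 mm tall with its tubes; origin at the centre of its underside.
- tip_box: Bystander: yellow box with a white lid, 70 x 100 x 47 mm; origin at the centre of its underside.
Things that resemble listed ones, but are neither listed nor needed, are in the scene too. Of the things that look like the part that bears holder_mid, the smallest one is meant.

How it is judged (in metres and radians):
On the way:
1. the holder stands upright on the floor of the pocket, let go, with the slide not yet at the notch (horizontal distance between holder_mid and pocket below 0.006 m and z of holder_mid in the frame of pocket below 0.026 m and angle between holder_mid's own z axis and vertical below 0.1 rad and contact force between the fingers and holder below 0.3 N and value of joint plunger above 0.0042 m), for 0.2 s.
At the end, for the whole second after the job is handed in: The spring ball sits in the slide's notch (slide at rest within about 2.5 mm of it: ball pushed back less than 2.5 mm), the fingers still grip the orange tab (over 4 N), and the holder stands upright on the pocket floor (within 6 mm of its centre) (value of joint plunger below 0.0025 m and velocity of joint carriage between -0.005 and 0.005 m/s and contact force between the fingers and tab above 4 N and horizontal distance between holder_mid and pocket below 0.006 m and z of holder_mid in the frame of pocket below 0.026 m and angle between holder_mid's own z axis and vertical below 0.1 rad); the arm keeps its last pose, push and grip.
It fails at once if the glass holder is squeezed with more than 140 N in all (contact force between the fingers and holder above 140 N).
It fails at once if the glass holder is dropped (it moves at over 0.4 m/s with no finger on it, as after a fall of 8 mm) (contact force between the fingers and holder below 0.3 N and linear speed of holder above 0.4 m/s).
It fails at once if the glass holder is tipped over (angle between holder_mid's own z axis and vertical above 0.6 rad).
It fails at once if the bottle, the tube rack or the yellow box is shifted by more than 30 mm (distance of any of bottle, tube_rack, tip_box from where it was at the start of the episode above 0.03 m).
It also fails if it takes over 72 s, if anything falls off the work surface, if the arm or the gripper's body presses on something with over 40 N, if the wrist force passes 120 N, or if a joint passes its speed limit or range.

## Working session

There is one attempt and no reset: what is moved stays moved. The work goes in short steps, Python scripts to look and compute and a tool call to move; the robot and the scene stay as the last step left them, time stands still between calls to the robot, and variables do not carry over. Pictures are saved under pics/ and viewed, about 8 in all and at most 12, crops included, and the job is handed in when it is done.

Besides the shell and the picture viewer there is one more tool, called after "Emit:" as name([rows], argument=value, ...), one row to a line, values as JSON. move_arm: Moves the arm, as the interface text tells. Its arguments: {"type":"object","properties":{"plan":{"type":"array"},"grip_force":{"type":"number"}},"required":["plan"]}

```bash
mkdir -p pics; python3 - <<'E'
from station import r
import cv2
for n in("side","top"):
    im=r.grab_frame(n); cv2.imwrite(f"pics/{n}0.png",cv2.cvtColor(im,cv2.COLOR_RGB2BGR)); print(n,r.calibration(n))
print(r.get_obs())
a=cv2.imread("pics/side0.png");b=cv2.imread("pics/top0.png")
E
```

```text
side {'fx': 420.6861113579205, 'fy': 420.6861113579205, 'cx': 260.4172237215246, 'cy': 189.12742385439233, 'rvec': array([ 2.24275683, -0.66748415,  0.28831832]), 'tvec': array([-446.08670727,  302.87406979, 1010.54051526])}
top {'fx': 448.7532697636522, 'fy': 448.7532697636522, 'cx': 253.34362113164048, 'cy': 186.3636967999455, 'rvec': array([ 2.18540718, -2.132497  ,  0.14626609]), 'tvec': array([  57.62380591,  591.61555108, 1441.34048618])}
{'t': 0.1, 'q': array([ 1.20399366e+00,  4.23737486e-01,  1.63059984e+00,  3.09336468e-05,
        1.08859758e+00, -1.89868957e-02]), 'joint_velocities': array([-0.00030788, -0.00200963, -0.00111568, -0.00011355,  0.00142165,
       -0.00014641]), 'joint_torque': array([-3.47330924e-04, -5.45612419e+01, -2.74323982e+01,  6.44637085e-02,
        1.87726622e-02, -5.01251384e-05]), 'ee_pos': array([212.8204884 , 587.15063195, 241.00162607]), 'eef_rot': array([-3.14025116e+00, -5.28659955e-05,  2.79376248e+00]), 'ft_force': array([-0.52839606,  0.35098811, -0.35428817]), 'wrist_torque': array([-0.03269595, -0.04764676, -0.03421742]), 'width': 87.80359943236438}
```

View pics/top0.png

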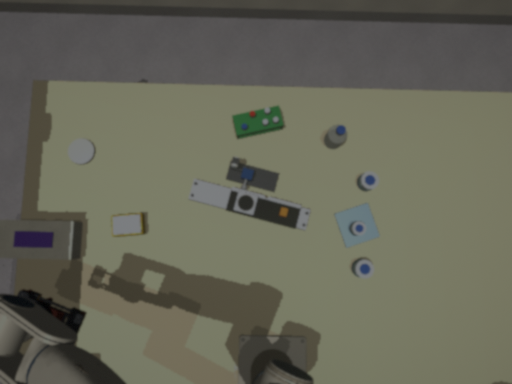

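View pics/side0.png

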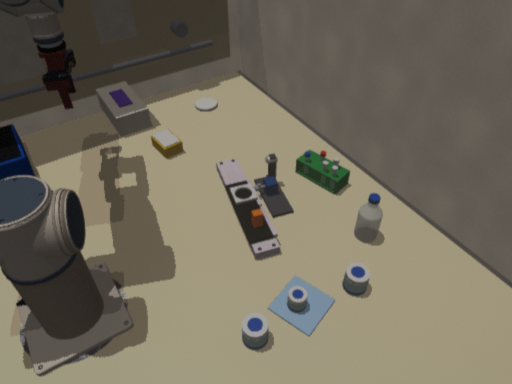

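Top: the candidate glass holders are at (369,181), (358,229) and (364,268). The smallest is (358,229), which stands on the light-blue tray, so I choose that one. The pocket is at (246,203), the orange tab at (284,212), and the ball block at (246,174). The side view agrees: holder (298,296), tab (257,218), lens post (271,165).

```bash
cat > h.py <<'E'
from station import r
import cv2, numpy as np
def cam(n):
    c=r.calibration(n);K=np.array([[c['fx'],0,c['cx']],[0,c['fy'],c['cy']],[0,0,1]]);R=cv2.Rodrigues(c['rvec'])[0]
    return K,R,c['tvec']
def on(n,uv,z):
    K,R,t=cam(n);C=-R.T@t;d=R.T@np.linalg.solve(K,[*uv,1]);return C+d*(z-C[2])/d[2]
def proj(n,p):
    K,R,t=cam(n);q=K@(R@np.array(p)+t);return q[:2]/q[2]
def blobs(im,mask,box,amin=6):
    x0,y0,x1,y1=box;m=np.zeros_like(mask);m[y0:y1,x0:x1]=mask[y0:y1,x0:x1]
    n,l,s,c=cv2.connectedComponentsWithStats(m.astype(np.uint8))
    return [(c[i].round(1),s[i].tolist()) for i in range(1,n) if s[i,4]>=amin]
def hsv(n):
    im=r.grab_frame(n);return im,cv2.cvtColor(im,cv2.COLOR_RGB2HSV)
E
python3 - <<'E'
from h import *
for n,bt,bh in(("top",(180,150,320,240),(330,200,385,250)),("side",(210,140,300,260),(265,270,340,335))):
    im,h=hsv(n);H,S,V=cv2.split(h)
    print(n,'orange',blobs(im,(H<15)&(S>150)&(V>80),bt))
    print('tray',blobs(im,(H>90)&(H<115)&(S>40)&(V>110),bh,50))
    print('bluecap',blobs(im,(H>105)&(H<130)&(S>140),bh))
    print('whitetop',blobs(im,(S<40)&(V>120),bh))
    print('whiteplate',blobs(im,(S<40)&(V>120),bt,20))
    print('dark',blobs(im,(V<70),bt,20))
    if n=="top":
        a=cv2.resize(im[160:250,180:390],None,fx=3.8,fy=3.8,interpolation=cv2.INTER_CUBIC)
    else: b=cv2.resize(im[140:330,210:340],None,fx=3,fy=3,interpolation=cv2.INTER_CUBIC)
cv2.imwrite("pics/c1.png",a[:,:,::-1]);cv2.imwrite("pics/c2.png",b[:,:,::-1])
E
```

```text
top orange []
tray [(array([357.1, 223.4]), [337, 205, 41, 39, 824])]
bluecap [(array([359., 228.]), [358, 227, 3, 3, 9])]
whitetop [(array([350.5, 206.7]), [348, 206, 6, 2, 6]), (array([338.5, 210.7]), [336, 210, 6, 2, 6]), (array([337. , 215.3]), [336, 213, 4, 7, 9]), (array([361. , 228.3]), [354, 221, 13, 15, 75]), (array([358.6, 243.1]), [346, 239, 30, 9, 60])]
whiteplate [(array([208.9, 193. ]), [187, 177, 43, 30, 717]), (array([238.1, 190.5]), [231, 186, 14, 10, 38]), (array([283.2, 201.6]), [269, 195, 31, 12, 45]), (array([302.8, 218.2]), [298, 209, 12, 19, 110])]
dark [(array([253.1, 176.1]), [227, 158, 51, 33, 757]), (array([231.5, 201.1]), [227, 192, 10, 20, 117]), (array([245.5, 202.4]), [239, 196, 14, 14, 161]), (array([275.4, 212.9]), [252, 199, 48, 29, 766])]
side orange [(array([255.9, 213.1]), [251, 209, 11, 14, 77])]
tray [(array([302.5, 306.6]), [269, 276, 65, 59, 1542]), (array([297.3, 293.4]), [292, 289, 11, 10, 82])]
bluecap [(array([297.3, 293.5]), [293, 290, 9, 8, 50])]
whitetop [(array([298.7, 288.9]), [268, 275, 67, 35, 118]), (array([297.4, 293.5]), [288, 285, 20, 18, 175]), (array([266.1, 324.3]), [265, 317, 4, 15, 43])]
whiteplate [(array([235.9, 177.8]), [216, 158, 46, 47, 743]), (array([268.8, 221. ]), [261, 206, 17, 29, 128]), (array([265.4, 245.2]), [252, 238, 28, 15, 219])]
dark [(array([271.6, 169.1]), [267, 161, 9, 16, 115]), (array([297.7, 166.3]), [296, 160, 4, 13, 42]), (array([274. , 198.7]), [255, 178, 38, 39, 692]), (array([249.3, 218.5]), [225, 181, 49, 65, 965]), (array([242.9, 192.9]), [235, 188, 16, 10, 122]), (array([265.6, 253.5]), [261, 251, 11, 6, 24])]
```

View pics/c1.png

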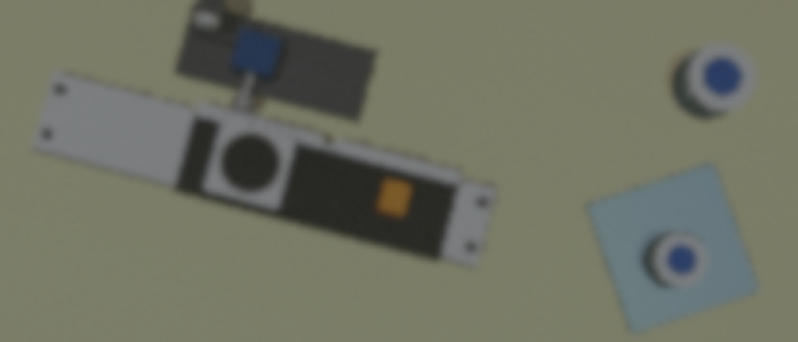

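View pics/c2.png

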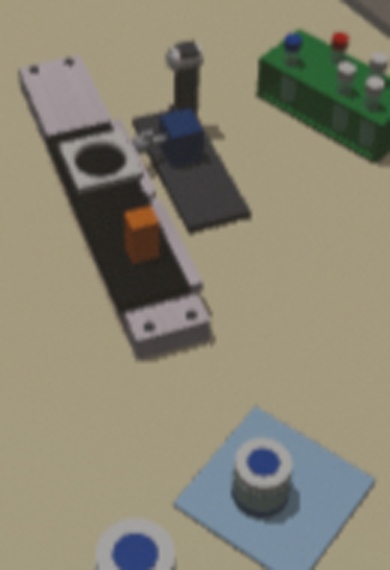

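The crop confirms the choice: the holder at about (359,228) is clearly smaller than its lookalike and stands on the blue tray. A dark nick in the slide's white edge at crop (325,140) may be the notch. The ball tip is at crop (243,105).

```bash
python3 - <<'E'
from h import *
def tri(p,q):
    P=[K@np.c_[R,t] for K,R,t in(cam("top"),cam("side"))]
    X=cv2.triangulatePoints(P[0],P[1],np.array(p,float),np.array(q,float)).ravel();return X[:3]/X[3]
print('holder top',on("top",(359.1,228.2),52).round(1),'side',on("side",(297.3,293.5),52).round(1),'tri',tri((359.1,228.2),(297.3,293.5)).round(1))
print('pocket top',on("top",(245.6,202.5),50).round(1),'side',on("side",(242.9,192.9),50).round(1))
im,h=hsv("top");H,S,V=cv2.split(h)
o=blobs(im,(H<22)&(S>110)&(V>80),(270,200,300,225));print(o)
for c,_ in o: print('tab',on("top",c,88).round(1))
# tab top face side: crop (143,218)/3
print('tab side',on("side",(210+142/3,140+217/3),88).round(1))
g=lambda u,v,z:on("top",(180+u/3.8,160+v/3.8),z).round(1)
for nm,u,v,z in(("screwL1",60,89,42),("screwL2",47,133,42),("screwR1",482,202,42),("screwR2",471,246,42),("notch",327,140,40),("ball",243,105,40),("block",257,52,52),("lens",205,18,110)): print(nm,g(u,v,z))
m=(V<75);n,l,s,c=cv2.connectedComponentsWithStats(m[195:232,250:304].astype(np.uint8))
i=1+s[1:,4].argmax();ys,xs=np.where(l==i);print(cv2.minAreaRect(np.c_[xs+250,ys+195].astype(np.float32)))
E
```

```text
holder top [ 460.5 -272.7   52. ] side [ 460.9 -269.4   52. ] tri [ 459.9 -271.5   55.8]
pocket top [534.9  96.1  50. ] side [534.1  97.3  50. ]
[(array([283.4, 211.6]), [280, 207, 8, 10, 65])]
tab [505.5 -24.5  88. ]
tab side [507.1 -24.   88. ]
screwL1 [594.4 261.3  42. ]
screwL2 [555.9 271.   42. ]
screwR1 [ 505.7 -104.5   42. ]
screwR2 [467.8 -95.4  42. ]
notch [556.1  29.6  40. ]
ball [584.7 102.9  40. ]
block [629.5  91.9  52. ]
lens [647.9 135.3 110. ]
((274.81536865234375, 212.31744384765625), (46.57252502441406, 19.77560806274414), 14.931416511535645)
```

```bash
cat >> h.py <<'E'
from scipy.spatial.transform import Rotation as Ro
def plan(*tgts):
    """targets (x,y,z,yaw) -> rows in tool units from the current pose"""
    o=r.get_obs();R0=Ro.from_euler('xyz',o['eef_rot']).as_matrix()
    for x,y,z,yaw in tgts:
        d=R0.T@(np.array([x,y,z])-o['ee_pos'])/25
        w=Ro.from_matrix(R0.T@Ro.from_euler('xyz',[np.pi,0,yaw]).as_matrix()).as_rotvec(degrees=True)/5
        print(d.round(2).tolist()+w.round(2).tolist(), (np.linalg.norm(d)*25).round())
E
python3 -c "
from h import *
plan((400,150,241,2.904),(460.5,-271.5,130,2.904))"
```

```text
[-13.0, -13.9, 0.02, -0.01, -0.0, -1.26] 476.0
[-21.02, -28.92, 4.47, -0.01, -0.0, -1.26] 901.0
```

Emit:
move_arm([
  [[-13.0,-13.9,0,0,0,-1.26,1],[-13.0,-13.9,0,0,0,-1.26,1],[-13.0,-13.9,0,0,0,-1.26,1],[-13.0,-13.9,0,0,0,-1.26,1],[-13.0,-13.9,0,0,0,-1.26,1],[-13.0,-13.9,0,0,0,-1.26,1],[-13.0,-13.9,0,0,0,-1.26,1],[-13.0,-13.9,0,0,0,-1.26,1],[-13.0,-13.9,0,0,0,-1.26,1],[-13.0,-13.9,0,0,0,-1.26,1],[-13.0,-13.9,0,0,0,-1.26,1],[-13.0,-13.9,0,0,0,-1.26,1],[-13.0,-13.9,0,0,0,-1.26,1]],
], grip_force=10)

```text
t: 1.33
ee_pos: [401.2, 147.3, 241.9]
eef_rot: [-3.141, 0.001, 2.899]
ft_force: [-0.7, 0.3, 0.3]
width: 87.9
```

```bash
python3 -c "
from h import *
print(r.get_obs()['q'].round(2));plan((460.5,-271.5,130,2.904))"
```

```text
[ 0.32  0.13  2.05 -0.    0.97 -1.  ]
[-6.32, -15.69, 4.48, -0.0, 0.01, -0.05] 437.0
```

Emit:
move_arm([
  [[-6.32,-15.69,4.48,0,0,-0.05,1],[-6.32,-15.69,4.48,0,0,-0.05,1],[-6.32,-15.69,4.48,0,0,-0.05,1],[-6.32,-15.69,4.48,0,0,-0.05,1],[-6.32,-15.69,4.48,0,0,-0.05,1],[-6.32,-15.69,4.48,0,0,-0.05,1],[-6.32,-15.69,4.48,0,0,-0.05,1],[-6.32,-15.69,4.48,0,0,-0.05,1],[-6.32,-15.69,4.48,0,0,-0.05,1],[-6.32,-15.69,4.48,0,0,-0.05,1],[-6.32,-15.69,4.48,0,0,-0.05,1],[-6.32,-15.69,4.48,0,0,-0.05,1],[-6.32,-15.69,4.48,0,0,-0.05,1],[-6.32,-15.69,4.48,0,0,-0.05,1]],
])

```text
t: 2.5
ee_pos: [461.0, -266.9, 129.5]
eef_rot: [3.141, -0.001, 2.909]
ft_force: [0.2, 0.2, 0.1]
width: 87.9
```

```bash
python3 - <<'E'
from h import *
o=r.get_obs();print(o['ee_pos'].round(1),o['eef_rot'].round(4),o['q'].round(2))
plan((460.5,-271.5,70,2.904),(460.5,-271.5,38,2.904))
a=r.grab_frame("side")[230:350,210:380];a=cv2.resize(a,None,fx=4,fy=4,interpolation=cv2.INTER_CUBIC)
# predicted fingertip mid point on image
print(proj("side",o['ee_pos']+[0,0,-19]),proj("top",o['ee_pos']))
cv2.imwrite("pics/c3.png",a[:,:,::-1])
E
```

```text
[ 461.  -266.9  129.5] [ 3.1409e+00 -1.1000e-03  2.9086e+00] [-0.55  0.45  1.91  0.    0.78 -1.89]
[-0.02, -0.19, 2.38, 0.01, -0.01, 0.05] 60.0
[-0.03, -0.19, 3.66, 0.01, -0.01, 0.05] 92.0
[298.16629436 278.18447903] [363.35443336 227.09636836]
```

View pics/c3.png

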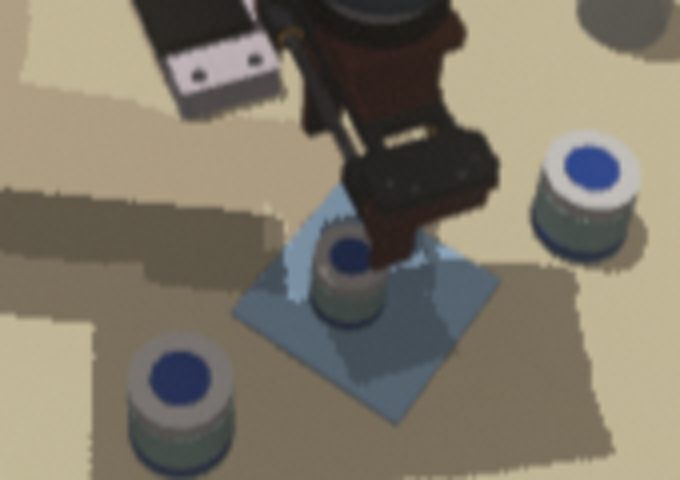

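The jaws straddle the chosen holder, which is at crop (350,260). The near finger is at crop (395,235). I'll let the arm settle, descend part way, then check.

Emit:
move_arm([
  [[0,0,1.2,0,0,0,1],[0,0,2.4,0,0,0,1],[0,0,2.4,0,0,0,1],[0,0,2.4,0,0,0,1]],
])

```text
t: 2.88
ee_pos: [460.5, -266.5, 69.3]
eef_rot: [3.14, -0.003, 2.91]
ft_force: [-0.3, 0.4, 0.6]
width: 87.7
```

```bash
python3 -c "
from h import *
plan((460.5,-271.5,38,2.904))"
```

```text
[-0.05, -0.2, 1.25, 0.01, -0.04, 0.07] 32.0
```

Emit:
move_arm([
  [[-0.05,-0.2,0.6,0,0,0,1],[-0.05,-0.2,1.25,0,0,0,1],[-0.05,-0.2,1.25,0,0,0,1],[-0.05,-0.2,1.25,0,0,0,1],[-0.05,-0.2,1.25,0,0,0,0.3],[-0.05,-0.2,1.25,0,0,0,0.15],[-0.05,-0.2,1.25,0,0,0,0.0],[-0.05,-0.2,1.25,0,0,0,-0.1],[-0.05,-0.2,1.25,0,0,0,-0.2],[-0.05,-0.2,1.25,0,0,0,-0.2],[-0.05,-0.2,1.25,0,0,0,-0.2],[-0.05,-0.2,1.25,0,0,0,-0.2]],
], grip_force=12)

```text
t: 3.88
ee_pos: [461.3, -273.4, 38.5]
eef_rot: [3.141, -0.0, 2.908]
ft_force: [-0.0, 2.1, 3.5]
width: 45.7
```

```bash
python3 -c "
from h import *
plan((461.3,-273,155,2.904),(534.5,96.6,155,2.904),(534.5,96.6,100,2.904))"
```

```text
[0.0, 0.02, -4.66, 0.0, -0.0, 0.05] 116.0
[0.58, 15.08, -4.66, 0.0, -0.0, 0.05] 395.0
[0.58, 15.08, -2.46, 0.0, -0.0, 0.05] 382.0
```

Emit:
move_arm([
  [[0,0,0,0,0,0,-0.2],[0,0,-0.6,0,0,0,-0.2],[0,0,-1.4,0,0,0,-0.2],[0,0,-2.4,0,0,0,-0.2],[0,0,-3.4,0,0,0,-0.2],[0,0.3,-4.2,0,0,0,-0.2],[0.05,1.0,-4.66,0,0,0,-0.2],[0.1,2.0,-4.66,0,0,0,-0.2],[0.15,3.2,-4.66,0,0,0,-0.2],[0.2,4.5,-4.66,0,0,0,-0.2],[0.25,5.8,-4.66,0,0,0,-0.2],[0.3,7.1,-4.66,0,0,0,-0.2],[0.35,8.4,-4.66,0,0,0,-0.2],[0.4,9.7,-4.66,0,0,0,-0.2],[0.45,11.0,-4.66,0,0,0,-0.2],[0.5,12.3,-4.66,0,0,0,-0.2],[0.54,13.4,-4.66,0,0,0,-0.2],[0.58,14.3,-4.66,0,0,0,-0.2],[0.58,14.8,-4.66,0,0,0,-0.2],[0.58,15.08,-4.66,0,0,0,-0.2]],
], grip_force=18)

```text
t: 5.55
ee_pos: [534.5, 98.0, 154.7]
eef_rot: [-3.141, -0.0, 2.91]
ft_force: [-0.2, -0.2, -0.7]
width: 45.3
```

Emit:
move_arm([
  [[0,0,0.6,0,0,0,-0.2],[0,0,1.3,0,0,0,-0.2],[0,0,1.9,0,0,0,-0.2],[0,0,2.0,0,0,0,-0.2],[0,0,2.0,0,0,0,-0.2],[0,0,2.0,0,0,0,-0.2]],
])

```text
t: 6.05
ee_pos: [534.6, 96.0, 105.2]
eef_rot: [-3.141, -0.0, 2.907]
ft_force: [0.2, -0.5, -1.6]
width: 45.7
```

```bash
python3 - <<'E'
from h import *
o=r.get_obs();print(o['ee_pos'].round(1),o['eef_rot'].round(4),o['q'].round(2))
plan((534.5,96.6,100,2.904))
a,h=hsv("side");H,S,V=cv2.split(h)
print('cap',blobs(a,(H>105)&(H<130)&(S>110),(210,130,300,210)))
a=cv2.resize(a[120:240,190:320],None,fx=6,fy=5,interpolation=cv2.INTER_CUBIC)
print(proj("side",o['ee_pos']))
cv2.imwrite("pics/c4.png",a[:,:,::-1]); 
t=cv2.resize(r.grab_frame("top")[150:240,190:320],None,fx=6,fy=6,interpolation=cv2.INTER_CUBIC);cv2.imwrite("pics/c5.png",t[:,:,::-1])
E
```

```text
[534.6  96.  105.2] [-3.1415 -0.      2.9073] [ 0.16  0.5   1.89 -0.    0.74 -1.18]
[0.01, 0.02, 0.21, -0.0, -0.0, 0.04] 5.0
cap [(array([270.2, 180.4]), [264, 176, 13, 9, 76])]
[242.71209916 179.17639936]
```

View pics/c4.png

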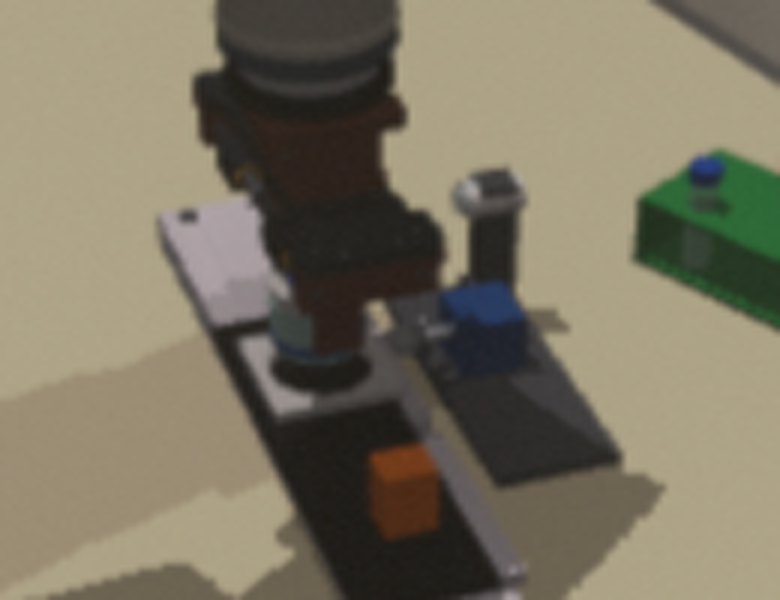

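The side crop shows the holder hanging over the hole. Its base spans crop x 270–365 and the hole spans 270–372, with the front edge at y≈393. I'll compare these with projections.

```bash
python3 - <<'E'
from h import *
e=r.get_obs()['ee_pos']
def circ(c,z,rad,n="side"):
    p=np.array([proj(n,(c[0]+rad*np.cos(a),c[1]+rad*np.sin(a),z)) for a in np.linspace(0,6.28,90)])
    q=(p-[190,120])*[6,5]; return 'u',q[:,0].min().round(0),q[:,0].max().round(0),'v',q[:,1].min().round(0),q[:,1].max().round(0)
print('holder base pred',circ(e,e[2]-32.5,23)); print('hole pred',circ((534.6,96.6),50,25.5))
a=cv2.imread("pics/c4.png");h=cv2.cvtColor(a,cv2.COLOR_BGR2HSV)
for u in (285,300,320,340,355): print(u,[(v,a[v,u].tolist()) for v in range(330,420,6)] if u==320 else '')
for v in (372,378,384): 
    g=a[v,240:400].mean(1); print(v,240+np.where(g<75)[0][[0,-1]])
b=a[345,240:400]; print(b[::5].tolist())
E
```

```text
holder base pred ('u', np.float64(272.0), np.float64(366.0), 'v', np.float64(310.0), np.float64(363.0))
hole pred ('u', np.float64(267.0), np.float64(371.0), 'v', np.float64(336.0), np.float64(395.0))
285 
300 
320 [(330, [29, 34, 43]), (336, [28, 33, 43]), (342, [30, 34, 44]), (348, [29, 33, 43]), (354, [39, 37, 44]), (360, [49, 48, 45]), (366, [34, 38, 37]), (372, [27, 32, 33]), (378, [23, 29, 31]), (384, [25, 30, 32]), (390, [34, 38, 40]), (396, [59, 61, 64]), (402, [71, 74, 79]), (408, [64, 67, 70]), (414, [44, 48, 51])]
340 
355 
372 [240 374]
378 [240 372]
384 [240 365]
[[91, 93, 98], [130, 133, 139], [145, 149, 156], [145, 148, 155], [143, 147, 155], [143, 146, 154], [121, 123, 127], [85, 81, 80], [59, 51, 46], [57, 51, 45], [59, 57, 51], [62, 61, 55], [61, 62, 56], [59, 62, 55], [52, 55, 52], [36, 39, 46], [28, 34, 43], [28, 34, 45], [28, 33, 45], [27, 32, 43], [27, 33, 43], [28, 33, 43], [29, 34, 44], [30, 35, 45], [40, 45, 53], [61, 64, 70], [76, 79, 83], [76, 79, 83], [75, 76, 80], [71, 71, 76], [63, 62, 67], [58, 58, 60]]
```

View pics/c5.png

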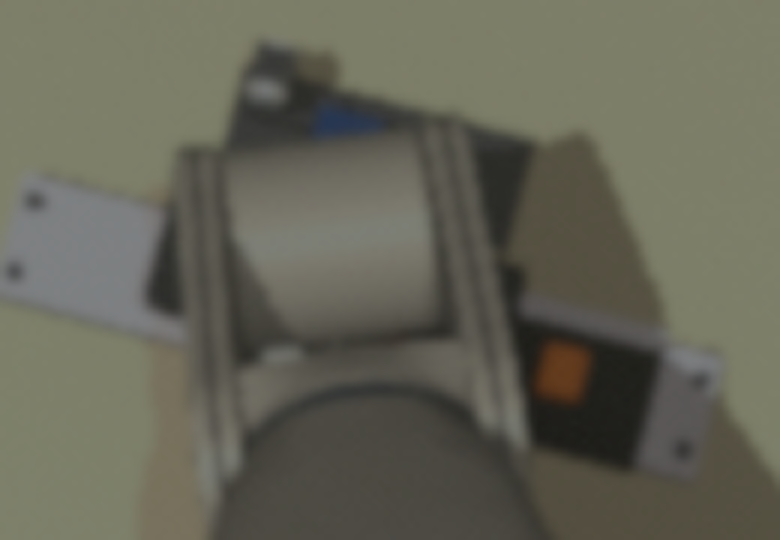

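The top view of the pocket is blocked by the arm; only the tab at crop (565,372) shows. The side view agrees with the prediction to about 1 mm. I'll shift +0.7 mm in x and lower slowly while watching the force.

Emit:
move_arm([
  [[-0.03,0,0.3,0,0,0,-0.2],[-0.03,0,0.6,0,0,0,-0.2],[-0.03,0,0.8,0,0,0,-0.2],[-0.03,0,0.9,0,0,0,-0.2],[-0.03,0,1.0,0,0,0,-0.2],[-0.03,0,1.0,0,0,0,-0.2],[-0.03,0,1.0,0,0,0,-0.2]],
])

```text
t: 6.73
ee_pos: [535.1, 96.5, 79.7]
eef_rot: [-3.141, -0.0, 2.908]
ft_force: [1.0, -0.1, -1.8]
width: 45.6
```

Emit:
move_arm([
  [[0,0,0.04,0,0,0,-0.2],[0,0,0.08,0,0,0,-0.2],[0,0,0.12,0,0,0,-0.2],[0,0,0.12,0,0,0,-0.2]],
])

```text
t: 7.07
ee_pos: [535.1, 96.5, 76.9]
eef_rot: [-3.142, -0.0, 2.908]
ft_force: [0.0, -0.7, -0.5]
width: 45.8
```

The base is about 6 mm below the rim with no contact force, so it has entered the pocket. I'll continue to the floor.

Emit:
move_arm([
  [[0,0,0.04,0,0,0,-0.2],[0,0,0.07,0,0,0,-0.2],[0,0,0.1,0,0,0,-0.2],[0,0,0.1,0,0,0,-0.2]],
])

```text
t: 7.4
ee_pos: [535.2, 96.5, 74.5]
eef_rot: [-3.142, -0.0, 2.908]
ft_force: [-0.8, 0.2, 1.2]
width: 45.6
```

Emit:
move_arm([
  [[0,0,0.02,0,0,0,-0.2],[0,0,0.03,0,0,0,-0.2],[0,0,0.03,0,0,0,-0.2]],
])

```text
t: 7.65
ee_pos: [535.2, 96.5, 74.5]
eef_rot: [3.142, 0.0, 2.908]
ft_force: [-3.4, -0.4, 9.3]
width: 45.7
```

Floor contact is firm (9 N). Opening gently and rising.

Emit:
move_arm([
  [[0,0,-0.01,0,0,0,0.05],[0,0,-0.01,0,0,0,0.1],[0,0,-0.01,0,0,0,0.2],[0,0,-0.01,0,0,0,0.4],[0,0,-0.01,0,0,0,0.6],[0,0,-0.01,0,0,0,0.6],[0,0,-0.01,0,0,0,0.6],[0,0,-0.01,0,0,0,0.6],[0,0,-0.8,0,0,0,0.6],[0,0,-1.8,0,0,0,0.6],[0,0,-2.8,0,0,0,0.6],[0,0,-3.0,0,0,0,0.6],[0,0,-3.0,0,0,0,0.6]],
])

```text
t: 8.73
ee_pos: [536.4, 96.7, 150.4]
eef_rot: [3.14, 0.004, 2.908]
ft_force: [-0.4, -0.2, -0.7]
width: 69.9
```

```bash
python3 -c "
from h import *
plan((506.3,-24.3,150,2.904),(506.3,-24.3,69,2.904))"
```

```text
[0.05, -4.99, 0.01, 0.02, 0.04, 0.05] 125.0
[0.06, -4.99, 3.25, 0.02, 0.04, 0.05] 149.0
```

Move above the tab with a 46 mm opening, then check both views.

Emit:
move_arm([
  [[0.0,-1.0,0,0,0,0,0.3],[0.02,-2.4,0,0,0,0,0.05],[0.05,-3.8,0,0,0,0,0.05],[0.05,-4.99,0,0,0,0.05,0.05],[0.05,-4.99,0,0,0,0.05,0.05],[0.05,-4.99,0,0,0,0.05,0.05],[0.05,-4.99,0,0,0,0.05,0.05]],
])

```text
t: 9.32
ee_pos: [504.7, -24.4, 147.8]
eef_rot: [-3.142, -0.001, 2.903]
ft_force: [0.7, 0.2, 0.4]
width: 46.2
```

```bash
python3 - <<'E'
from h import *
o=r.get_obs();print(o['ee_pos'].round(1),o['width'])
plan((506.3,-24.3,100,2.904),(506.3,-24.3,69,2.904))
a,h=hsv("side");H,S,V=cv2.split(h)
for c,s in blobs(a,(H>105)&(H<130)&(S>110),(225,165,260,205)): print('cap',c,s,on("side",c,88).round(1))
a=cv2.resize(a[120:250,190:320],None,fx=5,fy=4.5,interpolation=cv2.INTER_CUBIC)
t=cv2.resize(r.grab_frame("top")[170:240,190:320],None,fx=5,fy=4.5,interpolation=cv2.INTER_CUBIC)
v=np.vstack([a,t])[:600] if 0 else a
cv2.imwrite("pics/c6.png",v[:,:,::-1]);cv2.imwrite("pics/c7.png",t[:,:,::-1])
E
```

```text
[504.7 -24.4 147.8] 46.185443762688
[-0.06, 0.02, 1.91, -0.0, -0.02, -0.01] 48.0
[-0.06, 0.02, 3.15, -0.0, -0.02, -0.01] 79.0
cap [242.6 183. ] [239, 181, 8, 5, 31] [535.2  98.7  88. ]
```

View pics/c6.png

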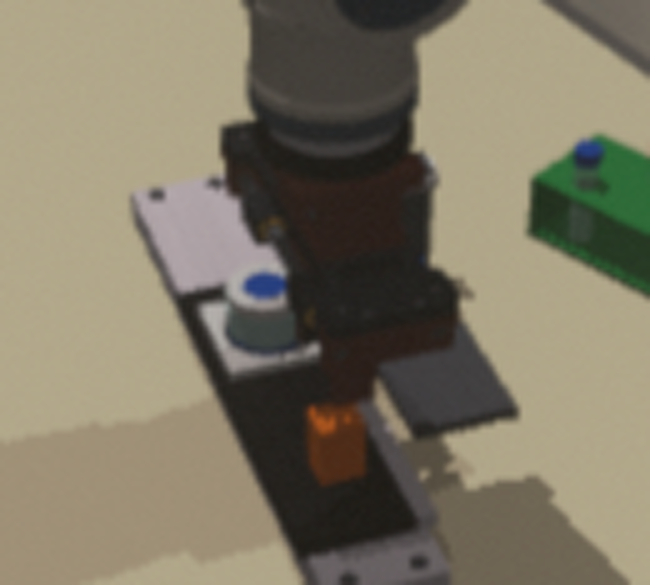

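The holder stands upright in the white pocket plate (cap at crop (263,285)), and the fingers are over the orange tab (crop (335,440)). Descend and grip.

Emit:
move_arm([
  [[-0.06,0.02,0.8,0,0,0,0.05],[-0.06,0.02,1.7,0,0,0,0.05],[-0.06,0.02,2.5,0,0,0,0.05],[-0.06,0.02,3.0,0,0,0,0.05],[-0.06,0.02,3.1,0,0,0,0.05],[-0.06,0.02,3.1,0,0,0,0.05]],
])

```text
t: 9.92
ee_pos: [506.2, -23.5, 70.3]
eef_rot: [-3.141, -0.002, 2.905]
ft_force: [-0.4, 0.5, 0.3]
width: 46.3
```

Emit:
move_arm([
  [[0,0,0,0,0,0,-0.2],[0,0,0,0,0,0,-0.35],[0,0,0,0,0,0,-0.45],[0,0,0,0,0,0,-0.55],[0,0,0,0,0,0,-0.7],[0,0,0,0,0,0,-0.7],[0,0,0,0,0,0,-0.7]],
], grip_force=15)

```text
t: 10.5
ee_pos: [507.2, -24.5, 71.9]
eef_rot: [3.141, 0.001, 2.904]
ft_force: [-0.7, 1.6, 6.3]
width: 21.9
```

```bash
python3 -c "
from h import *
o=r.get_obs();e=o['ee_pos'];print(e,o['ft_force'],o['width'],o['eef_rot'])
a=0.2365;u=np.array([np.sin(a),np.cos(a),0])
plan((*(e+20*u)[:2],e[2],o['eef_rot'][2]))"
```

```text
[507.17112699 -24.46984415  71.91064506] [-0.7223346   1.55245407  6.33087125] 21.94996918536559 [3.14130287e+00 1.32661500e-03 2.90378568e+00]
[0.0, 0.8, 0.0, 0.0, 0.02, 0.0] 20.0
```

Emit:
move_arm([
  [[0,0.03,0,0,0,0,-0.7],[0,0.1,0,0,0,0,-0.7],[0,0.2,0,0,0,0,-0.7],[0,0.3,0,0,0,0,-0.7],[0,0.4,0,0,0,0,-0.7],[0,0.5,0,0,0,0,-0.7],[0,0.6,0,0,0,0,-0.7],[0,0.7,0,0,0,0,-0.7],[0,0.8,0,0,0,0,-0.7],[0,0.9,0,0,0,0,-0.7],[0,1.0,0,0,0,0,-0.7],[0,1.1,0,0,0,0,-0.7],[0,1.2,0,0,0,0,-0.7],[0,1.3,0,0,0,0,-0.7],[0,1.4,0,0,0,0,-0.7],[0,1.5,0,0,0,0,-0.7],[0,1.57,0,0,0,0,-0.7],[0,1.6,0,0,0,0,-0.7],[0,1.6,0,0,0,0,-0.7]],
])

```text
t: 12.08
ee_pos: [516.5, 14.3, 71.9]
eef_rot: [3.141, 0.001, 2.904]
ft_force: [-1.0, 0.3, 6.8]
width: 22.5
```

```bash
cat > st.py <<'E'
from h import *
o=r.get_obs();e=o['ee_pos'];a=0.2365;u=np.array([np.sin(a),np.cos(a),0]);x=np.array([u[1],-u[0],0])
d=e-[507.17,-24.47,71.9]
print('t',o['t'],'s',(d@u).round(2),'lat',(d@x).round(2),'z',e[2].round(1),'F along',(o['ft_force']@u).round(2),'lat',(o['ft_force']@x).round(2),'Fz',o['ft_force'][2].round(1),'w',o['width'].round(1))
E
python3 st.py
```

```text
Traceback (most recent call last):
  File "st.py", line 4, in <module>
    print('t',o['t'],'s',(d@u).round(2),'lat',(d@x).round(2),'z',e[2].round(1),'F along',(o['ft_force']@u).round(2),'lat',(o['ft_force']@x).round(2),'Fz',o['ft_force'][2].round(1),'w',o['width'].round(1))
                                                                                                                                                                                        ^^^^^^^^^^^^^^^^
AttributeError: 'float' object has no attribute 'round'
```

Emit:
move_arm([
  [[0,0.03,0,0,0,0,-0.7],[0,0.1,0,0,0,0,-0.7],[0,0.2,0,0,0,0,-0.7],[0,0.3,0,0,0,0,-0.7],[0,0.4,0,0,0,0,-0.7],[0,0.5,0,0,0,0,-0.7],[0,0.6,0,0,0,0,-0.7],[0,0.7,0,0,0,0,-0.7],[0,0.77,0,0,0,0,-0.7],[0,0.8,0,0,0,0,-0.7],[0,0.8,0,0,0,0,-0.7]],
])

```text
t: 13.0
ee_pos: [521.2, 33.8, 71.9]
eef_rot: [3.141, 0.001, 2.904]
ft_force: [-1.5, -0.2, 5.9]
width: 22.2
```

```bash
sed -i "s/o\['width'\].round(1)/round(o['width'],1)/" st.py; python3 st.py; python3 - <<'E'
from h import *
a=r.grab_frame("top")[160:230,200:310]; a=cv2.convertScaleAbs(cv2.resize(a,None,fx=7,fy=7,interpolation=cv2.INTER_CUBIC),alpha=1.6)
cv2.imwrite("pics/c8.png",a[:,:,::-1])
E
```

```text
t 13.0 s 59.93 lat -0.01 z 71.9 F along -0.51 lat -1.42 Fz 5.9 w 22.2
```

View pics/c8.png

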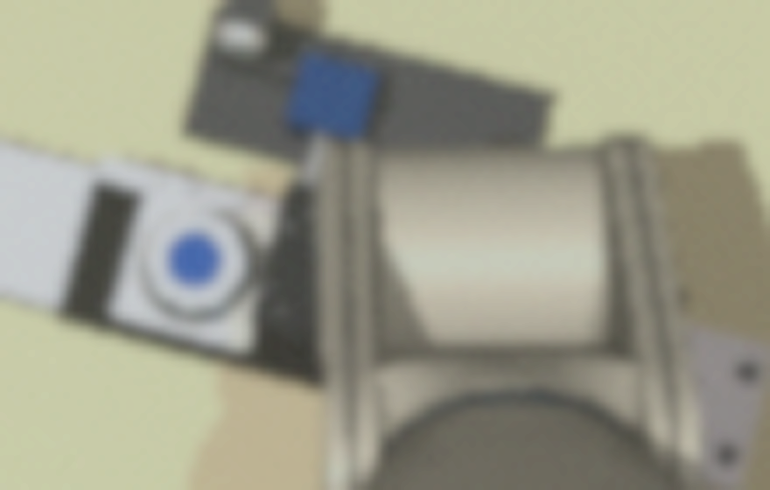

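The holder (cap at crop (195,260)) sits in its pocket and travels with the slide; the notch is hidden by the arm. I'll go on by feel.

Emit:
move_arm([
  [[0,0.05,0,0,0,0,-0.7],[0,0.1,0,0,0,0,-0.7],[0,0.16,0,0,0,0,-0.7],[0,0.22,0,0,0,0,-0.7],[0,0.28,0,0,0,0,-0.7],[0,0.32,0,0,0,0,-0.7],[0,0.32,0,0,0,0,-0.7],[0,0.32,0,0,0,0,-0.7]],
])

```text
t: 13.72
ee_pos: [523.1, 41.5, 71.9]
eef_rot: [3.141, 0.001, 2.904]
ft_force: [-1.5, 0.2, 6.4]
width: 21.9
```

```bash
python3 st.py
```

```text
t 13.7167 s 67.89 lat -0.01 z 71.9 F along -0.17 lat -1.46 Fz 6.4 w 21.9
```

Emit:
move_arm([
  [[0,0.04,0,0,0,0,-0.7],[0,0.08,0,0,0,0,-0.7],[0,0.1,0,0,0,0,-0.7],[0,0.1,0,0,0,0,-0.7],[0,0.1,0,0,0,0,-0.7]],
])

```text
t: 14.13
ee_pos: [523.7, 43.9, 71.9]
eef_rot: [3.141, 0.001, 2.904]
ft_force: [-0.9, -1.0, 6.6]
width: 21.7
```

```bash
python3 st.py
```

```text
t 14.1333 s 70.36 lat 0.02 z 71.9 F along -1.18 lat -0.62 Fz 6.6 w 21.7
```

Emit:
move_arm([
  [[0,0.04,0,0,0,0,-0.7],[0,0.08,0,0,0,0,-0.7],[0,0.08,0,0,0,0,-0.7],[0,0.08,0,0,0,0,-0.7]],
])

```text
t: 14.47
ee_pos: [524.2, 46.1, 71.9]
eef_rot: [3.141, 0.001, 2.904]
ft_force: [-0.7, 1.0, 6.6]
width: 21.8
```

```bash
python3 st.py
```

```text
t 14.4667 s 72.56 lat 0.02 z 71.9 F along 0.84 lat -0.88 Fz 6.6 w 21.8
```

Emit:
move_arm([
  [[0,0.04,0,0,0,0,-0.7],[0,0.06,0,0,0,0,-0.7],[0,0.06,0,0,0,0,-0.7],[0,0.06,0,0,0,0,-0.7]],
])

```text
t: 14.8
ee_pos: [524.6, 47.8, 71.9]
eef_rot: [3.141, 0.001, 2.904]
ft_force: [-1.0, 3.0, 6.3]
width: 22.3
```

```bash
python3 st.py
```

```text
t 14.8 s 74.31 lat 0.02 z 71.9 F along 2.71 lat -1.69 Fz 6.3 w 22.3
```

Emit:
move_arm([
  [[0,0.04,0,0,0,0,-0.7],[0,0.06,0,0,0,0,-0.7],[0,0.06,0,0,0,0,-0.7],[0,0.06,0,0,0,0,-0.7]],
])

```text
t: 15.13
ee_pos: [525.1, 49.5, 71.9]
eef_rot: [3.14, 0.001, 2.904]
ft_force: [-0.8, 4.7, 5.7]
width: 21.9
```

```bash
python3 st.py
```

```text
t 15.1333 s 76.12 lat 0.07 z 71.9 F along 4.35 lat -1.9 Fz 5.7 w 21.9
```

The pull towards the notch is growing. Fine steps from here.

Emit:
move_arm([
  [[0,0.04,0,0,0,0,-0.7],[0,0.04,0,0,0,0,-0.7],[0,0.04,0,0,0,0,-0.7],[0,0.04,0,0,0,0,-0.7]],
])

```text
t: 15.47
ee_pos: [525.4, 50.7, 71.9]
eef_rot: [3.14, 0.001, 2.904]
ft_force: [0.5, 6.1, 5.4]
width: 21.8
```

```bash
python3 st.py
```

```text
t 15.4667 s 77.37 lat 0.06 z 71.9 F along 6.0 lat -0.93 Fz 5.4 w 21.8
```

Emit:
move_arm([
  [[0,0.03,0,0,0,0,-0.7],[0,0.03,0,0,0,0,-0.7],[0,0.03,0,0,0,0,-0.7],[0,0.03,0,0,0,0,-0.7]],
])

```text
t: 15.8
ee_pos: [525.6, 51.6, 71.9]
eef_rot: [3.14, 0.001, 2.903]
ft_force: [-0.3, 8.0, 4.8]
width: 22.1
```

```bash
python3 st.py
```

```text
t 15.8 s 78.25 lat 0.06 z 71.9 F along 7.67 lat -2.14 Fz 4.8 w 22.1
```

Emit:
move_arm([
  [[0,0.03,0,0,0,0,-0.7],[0,0.03,0,0,0,0,-0.7],[0,0.03,0,0,0,0,-0.7],[0,0.03,0,0,0,0,-0.7]],
])

```text
t: 16.13
ee_pos: [525.8, 52.4, 71.9]
eef_rot: [3.14, 0.001, 2.903]
ft_force: [0.1, 8.9, 4.8]
width: 22.0
```

```bash
python3 st.py
```

```text
t 16.1333 s 79.13 lat 0.05 z 71.9 F along 8.7 lat -2.01 Fz 4.8 w 22.0
```

Emit:
move_arm([
  [[0,0.03,0,0,0,0,-0.7],[0,0.03,0,0,0,0,-0.7],[0,0.03,0,0,0,0,-0.7],[0,0.03,0,0,0,0,-0.7]],
])

```text
t: 16.47
ee_pos: [525.9, 53.0, 71.9]
eef_rot: [3.14, 0.001, 2.904]
ft_force: [-1.0, 7.5, 4.4]
width: 21.7
```

```bash
python3 st.py
```

```text
t 16.4667 s 79.72 lat 0.06 z 71.9 F along 7.05 lat -2.71 Fz 4.4 w 21.7
```

Emit:
move_arm([
  [[0,0.03,0,0,0,0,-0.7],[0,0.03,0,0,0,0,-0.7],[0,0.03,0,0,0,0,-0.7],[0,0.03,0,0,0,0,-0.7]],
])

```text
t: 16.8
ee_pos: [525.9, 53.2, 71.9]
eef_rot: [3.141, 0.001, 2.904]
ft_force: [-0.8, 3.2, 5.0]
width: 22.1
```

```bash
python3 st.py
```

```text
t 16.8 s 79.93 lat 0.03 z 71.9 F along 2.88 lat -1.53 Fz 5.0 w 22.1
```

Emit:
move_arm([
  [[0,0.02,0,0,0,0,-0.7],[0,0.02,0,0,0,0,-0.7],[0,0.02,0,0,0,0,-0.7],[0,0.02,0,0,0,0,-0.7]],
])

```text
t: 17.13
ee_pos: [526.0, 53.4, 71.9]
eef_rot: [3.141, 0.001, 2.904]
ft_force: [-1.1, 1.4, 6.3]
width: 21.5
```

```bash
python3 st.py
```

```text
t 17.1333 s 80.07 lat 0.04 z 71.9 F along 1.13 lat -1.4 Fz 6.3 w 21.5
```

The force has dropped steeply to about zero at s≈80 mm, so the ball is bottomed in the notch. Hold, firm up the grip and make a last look.

Emit:
move_arm([
  [[0,0.01,0,0,0,0,-0.7],[0,0.01,0,0,0,0,-0.7],[0,0.01,0,0,0,0,-0.7],[0,0.01,0,0,0,0,-0.7],[0,0.01,0,0,0,0,-0.7],[0,0.01,0,0,0,0,-0.7],[0,0.01,0,0,0,0,-0.7],[0,0.01,0,0,0,0,-0.7],[0,0.01,0,0,0,0,-0.7],[0,0.01,0,0,0,0,-0.7],[0,0.01,0,0,0,0,-0.7],[0,0.01,0,0,0,0,-0.7]],
], grip_force=20)

```text
t: 18.13
ee_pos: [525.9, 53.4, 71.9]
eef_rot: [3.141, 0.001, 2.904]
ft_force: [-1.5, -0.3, 8.1]
width: 21.9
```

```bash
python3 st.py; python3 - <<'E'
from h import *
a=cv2.resize(r.grab_frame("side")[120:220,190:310],None,fx=5,fy=5,interpolation=cv2.INTER_CUBIC)
cv2.imwrite("pics/c9.png",a[:,:,::-1])
E
```

```text
t 18.1333 s 80.09 lat 0.01 z 71.9 F along -0.7 lat -1.4 Fz 8.1 w 21.9
```

View pics/c9.png

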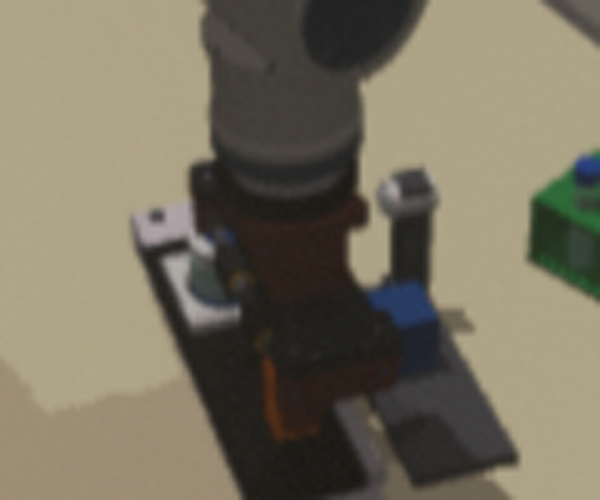

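The holder is upright in the pocket (crop (205,275)) and the tab (crop (295,410)) is held. The slide stayed put while the force changed sign, so it is locked in the notch.

```bash
python3 -c "
from station import r
print(r.sign_off())"
```

```text
the job is handed in; nothing more can be done
None
```

I handed the job in at about 18 s: the glass holder is seated in the pocket and the slide is in the notch, still gripped by its tab. The sign-off gives no verdict, so this rests on my own checks below.

- **Holder:** I took the smallest holder, the one on the blue tray, with a grip of 12–18 N. I lowered it until the pocket floor pushed back with about 9 N, then let go. The last side view shows it upright in the pocket, though the gripper partly hides it.
- **Notch:** I pushed the slide by the tab for 80 mm. Over the last 7 mm or so it pulled forward, peaking near 9 N, then the force dropped to zero. A further 0.25 mm of push moved it only about 0.02 mm and turned the force to −0.7 N, so it is locked there. My camera estimate of the travel was 78 mm.
- **Grip at the end:** the jaws hold the tab at 21.9 mm opening with a 20 N grip.
- **Not confirmed:** the ball itself and the final top view of the notch were hidden by the arm, so the click is known only from the forces. There was also a steady upward push of 5–8 N on the wrist while gripping the tab, which I did not explain. The arm never went near the bottle or the tube rack, and passed well clear of the yellow box, but I did not measure their positions afterwards.

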